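# Lock a linear stage by feel

## Task

The linear stage must be locked for transport: take the lock pin from its holder, put its tip into the slot in the stage's cover and slide it gently along the dust band until it drops into the hidden lock socket. Push it fully home, collar flat on the cover, and leave it standing there upright; do not force the pin, and leave the bottle, black tube, tape roll and carton where they stand.

Things in the scene. Friction and masses are not known exactly. Their poses are not given: they have to be found in the camera images.
- linear_stage: Fixed low linear stage, dark cover, bright sides: 92 wide (its x) x 270 long (its y) x 46 mm high; a connector stands out 10 mm at its -y end. Origin: centre of its underside; z up. Clamp foot 18 mm out, 8 mm high, at the middle of each long side. Flat cover, top at z = 46 mm, with screw heads 2.5 mm high near its corners and one slot along y in the middle.
- slot (a point): Middle of the slot, level with the cover's top; axes as the stage. Slot 11.5 mm wide (x), 90 mm long (y -45 to +45). Floor 6 mm down: a hard, fixed, flat dust band of like steel slats, 11.5 mm each. One slat, its middle anywhere from y = -36 to +36 mm, new each time, is a flush sprung shutter that looks like the rest; under it lies the lock socket, 11.5 x 11.5 mm, 16 mm deep.
- lock_pin: Loose steel pin, 105 to 165 g, 72 mm long, upright in the holder. Origin: middle of the tip (lowest point); z up along the pin. Shank 9 mm diameter up to 20 mm, last 4 mm tapering to 5 mm; collar 24 mm diameter from 20 to 24 mm; handle 14 mm diameter, dark bands, from 24 to 72 mm. On the hard band its collar stands 14 mm above the cover; 0.6 N opens the shutter and its weight holds it.
- pin_holder: Fixed dark block 40 x 40 x 30 mm on a 40 x 64 x 6 mm foot (long along its y). Origin: centre of its underside. In the middle of its top is a bore 11.5 mm wide and 25 mm deep in which the pin stands with its collar on the block's top (pin tip 10 mm above the worktop).
- dropper_bottle: Loose bystander: brown bottle with white cap, 32 mm diameter, 70 mm high, behind the stage. Origin: centre of its underside.
- lens_tube: Loose bystander: black tube 32 mm diameter, 52 mm high, behind the stage. Origin: centre of its underside.
- tape_roll: Loose bystander: roll of dark tape lying flat, 58 x 56 x 19 mm, in front of the stage. Origin: centre of its underside.
- small_carton: Loose bystander: small brown carton 59 x 121 x 36 mm, beyond the holder. Origin: centre of its underside.

How it is judged (in metres and radians):
On the way:
1. the pin is out of the holder, its tip over the stage and at or above the slot's floor (z of lock_pin in the frame of linear_stage above 0.037 m and y of lock_pin in the frame of linear_stage between -0.08 and 0.08 m and x of lock_pin in the frame of linear_stage between -0.04 and 0.04 m), for 0.1 s.
At the end, for the whole second after the job is handed in: The pin stands released in the lock socket, within the slot, its tip at least 17 mm below the cover's top (fully home is 20 mm), within 0.12 rad of upright and at rest (z of lock_pin in the frame of linear_stage between 0.02 and 0.029 m and x of lock_pin in the frame of linear_stage between -0.007 and 0.007 m and y of lock_pin in the frame of linear_stage between -0.046 and 0.046 m and angle between lock_pin's own z axis and vertical below 0.12 rad and linear speed of lock_pin below 0.02 m/s); the robot touches nothing.
It fails at once if the pin is forced: pressed against the stage with more than 80 N (contact force between lock_pin and linear_stage above 80 N).
It fails at once if a bystander (bottle, black tube, tape roll, carton) is moved by more than 20 mm (distance of any of dropper_bottle, lens_tube, tape_roll, small_carton from where it was at the start of the episode above 0.02 m).
It also fails if it takes over 64 s, if anything falls off the work surface, if the arm or the gripper's body presses on something with over 40 N, if the wrist force passes 120 N, or if a joint passes its speed limit or range.

## Robot

A 6-joint arm with a two-finger parallel gripper is mounted at the origin on a cart in front of the work surface, level with it; the furniture and walls round the work are solid. World frame = base frame: x ahead of the robot, y to its left, z up, the work surface at z = 0. Lengths are in mm, angles in rad, forces in N, time in s.
With the tool pointing down it reaches from about 300 to 825 mm from the base axis. Payload 5.4 kg.
Tool frame: the origin (TCP) lies at the centre of the arm's flange, where the gripper is bolted on; the fingertips stand 190 mm ahead of it and the grasp point (between the pads) lies 171 mm ahead of it (tcp_to_tips is the distance from the TCP to the fingertips, in mm); z points along the fingers, y is the line along which they close (so a half turn about z gives the same grasp; the last joint's range is limited). The gripper opens to 92 mm and grips with 3 to 60 N. Pads are 20 mm wide; open, the fingers measure 128 mm over their backs; the gripper's body (75 mm by 189 mm) begins 69 mm behind the grasp point.
Start: joints at [-1.532, 0.158, 1.597, -0, 1.386, -0.21], TCP at [141.565, -557.285, 404.701] pointing down, gripper open.
Joint ranges: [-2.91, 2.91], [-0.94, 2.29], [0.18, 2.7], [-1.29, 4.43], [0.17, 2.64], [-3, 3]. Speed limits (rad/s): [2.57, 2.57, 3.14, 3.14, 3.14, 3.14].

## Interface

Orientations are given as a unit quaternion [w, x, y, z].
In Python, from bench import * gives the robot as it stands. The module is installed in compiled form; this text tells all that it offers.
- The arm moves only by the tool play_rows, never from a script. Its argument "motion" is text: rows parted by semicolons, each of 7 numbers parted by spaces: the shift along the tool's x, y, z in mm, then the turn, a rotation vector about the tool's x, y, z in degrees, then the gripper's target within -1 to 1 (fully open at 1, half-way at 0, shut at -1). A call has 1 to 12 rows; each row is the pose to reach, as a shift and turn from the pose commanded when the call began, along the tool's axes at that moment; what a row does not reach only later rows make up. A row lasts 1/10 s, in which the tool goes at most 50 mm and 8.59 degrees, less where a joint would pass 70% of its speed; a pose out of reach is approached as far as the arm can. A call with a gripper value outside its range is refused whole. The fingers move at their own pace and stop on an object; the grip force is fixed at half the most. Time passes only in rows, so rows that repeat a pose let the fingers close. It gives the time, the measured TCP pose, the force, the opening and the grip force at its end, in the units of the state.
- read_state(): the state, without advancing time (a new reading comes with each control period).
- snapshot(name): name is "side" or "top" or "wrist"; returns (picture, depth): 420x560x3 uint8, red, green, blue; 420x560 float32, mm along the optical axis (not along the pixel's ray), 0 where there is no reading.
- camera_model(name): a dict with "intrinsics" (3x3 intrinsics, pixels), "k1" (the pictures are not rectified: a ray, as slopes to the right and down, at radius r is drawn at 1 + k1 r^2 times it, then the intrinsics apply), "position" and "rotation" of the camera in the world; the wrist camera has in their place "mount" (4x4, takes a point from camera to tool coordinates, whose origin is the TCP and whose axes are the flange's). Camera axes: x right, y down, z forward; pixel columns grow to the right and rows downward; lengths in mm; the calibration is good to about 2 mm. A picture is of the moment at which its call begins: read the wrist's pose just before it. camera_model takes no time and is no camera call.
- hand_in(): hands the job in; it is judged then, once.
Trained networks look in the newest picture that a camera, given by its name, has taken for a name from the list of things; names that differ only in an ending like _2 or _b are one class to them, and where a whole thing is asked for, a point or a joint stands for the part that bears it (a point fixed in the world has none). Each returns a list of dicts, best first, with "confidence" (0 to 1); they miss things now and then, are a little off and sometimes report something else, mostly with a low value. They report only what shows in the picture. A call takes as long as a camera call.
- find_in(target, camera): "location" ([x, y, z] in mm, in world coordinates, good to about 4 mm: the middle of the surface that is visible of it).
- masks_of(target, camera): "region" (420x560 bool, what is visible of it).
- landmark_of(target, camera): "location" ([x, y, z] in mm, in world coordinates, good to about 4 mm: a listed point, or the origin of a listed thing).
The state is a dict: "time": time; "joints": joint angles; "joint_velocities": joint speeds; "joint_torque": joint torques, N m; "tcp_pos": TCP position; "tcp_rot": TCP orientation; "wrist_force": force on the tool from outside, world axes, zero at the start; "moment": the same for the moment, N m; "width": finger opening in mm; "finger_force": force on a finger pad.
Only numpy, scipy, OpenCV 4.12 (cv2) and the standard library are available. Lean on these libraries where they do the work, as an engineer would, in place of code of your own. Each camera call takes 0.05 s, during which the arm holds its last target. There are 200 camera calls.

## Working session

There is one attempt and no reset: what is moved stays moved. The work goes in short steps, Python scripts to look and compute and a tool call to move; the robot and the scene stay as the last step left them, time stands still between calls to the robot, and variables do not carry over. Pictures are saved under pics/ and viewed, at most 10 in all, crops included, and the job is handed in when it is done.

Besides the shell and the picture viewer there is one more tool, called after "Emit:" in YAML: its name, and indented under it one key for each argument. play_rows: Moves the arm, as the interface text tells. Its arguments: {"type":"object","properties":{"motion":{"type":"string"}},"required":["motion"]}

```bash
mkdir -p pics; cat > h.py <<'E'
from bench import *
import numpy as np, cv2
from scipy.spatial.transform import Rotation as R
def cam(name,st=None):
    c=camera_model(name)
    if 'mount' in c:
        st=st or read_state(); q=st['tcp_rot']
        T=np.eye(4);T[:3,:3]=R.from_quat(np.roll(q,-1)).as_matrix();T[:3,3]=st['tcp_pos']
        M=T@np.array(c['mount']); return c,M[:3,:3],M[:3,3]
    rot=np.array(c['rotation']); 
    if rot.size==4: rot=R.from_quat(np.roll(rot,-1)).as_matrix()
    return c,rot,np.array(c['position'])
def ray(c,Rm,u,v):
    K=np.array(c['intrinsics']);k=c['k1']
    d=cv2.undistortPoints(np.array([[[u,v]]],float),K,np.array([k,0,0,0.])).ravel()
    return Rm@np.array([d[0],d[1],1])
def onplane(c,Rm,p,u,v,z):
    d=ray(c,Rm,u,v);return p+d*(z-p[2])/d[2]
def proj(c,Rm,p,X):
    x=Rm.T@(np.array(X,float)-p); x=x/x[2]; s=1+c['k1']*(x[0]**2+x[1]**2)
    K=np.array(c['intrinsics']);return (K@np.array([x[0]*s,x[1]*s,1]))[:2]
def cloud(c,Rm,p,D,m):
    K=np.array(c['intrinsics']);v,u=np.nonzero(m&(D>0))
    d=cv2.undistortPoints(np.stack([u,v],1)[:,None].astype(float),K,np.array([c['k1'],0,0,0.]))[:,0]
    z=D[v,u];return (Rm@np.stack([d[:,0]*z,d[:,1]*z,z]) ).T+p
def save(n,im): cv2.imwrite('pics/'+n,im[:,:,::-1])
E
cat > a.py <<'E'
from h import *
np.set_printoptions(precision=1,suppress=True)
print(read_state())
ims=[]
for n in ['top','side']:
    im,D=snapshot(n);ims.append(im); c,Rm,p=cam(n); print(n,p,Rm.tolist(),c['k1'])
    for t in ['linear_stage','slot','lock_pin','pin_holder','dropper_bottle','lens_tube','tape_roll','small_carton']:
        print(t,[(np.array(r['location']),round(r['confidence'],2)) for r in landmark_of(t,n)[:2]])
    for t in ['linear_stage','pin_holder','lock_pin']:
        for r in masks_of(t,n)[:1]:
            P=cloud(c,Rm,p,D,r['region']);
            print(t,'pts',len(P),np.percentile(P,[1,50,99],axis=0).tolist(),r['confidence'])
            if t=='linear_stage':
                Q=P[np.abs(P[:,2]-46)<5][:,:2].astype(np.float32); print('rect',cv2.minAreaRect(Q))
            elif t=='pin_holder':
                Q=P[:,:2].astype(np.float32); print('rect',cv2.minAreaRect(Q))
save('top.png',ims[0]);save('side.png',ims[1])
E
python3 a.py
```

```text
{'time': 0.0, 'joints': array([-1.5,  0.2,  1.6, -0. ,  1.4, -0.2]), 'joint_velocities': array([ 0., -0., -0., -0.,  0.,  0.]), 'joint_torque': array([  0. , -38.6, -32.2,   0.1,   0. ,  -0. ]), 'tcp_pos': array([ 141.5, -557. ,  403.7]), 'tcp_rot': array([-0. ,  1. ,  0.1,  0. ]), 'wrist_force': array([ 0.2,  0.1, -0.8]), 'moment': array([0., 0., 0.]), 'finger_force': 0.0, 'width': 92.05934845929086}
top [361.6 144.7 913. ] [[0.13704782942201776, -0.9686290647932208, 0.20730563737758], [-0.990563649529616, -0.1342758158087104, 0.027452896376776226], [0.0012444602373172936, -0.2091117885885835, -0.9778909505624857]] -0.10813913684188177
linear_stage [(array([562.9,   3.7,  -2.5]), 0.84)]
slot [(array([561.5,   5.4,  45.9]), 0.73)]
lock_pin [(array([440.7, 266.1,   3.9]), 0.52)]
pin_holder [(array([435. , 269.5,   2.1]), 0.7)]
dropper_bottle [(array([677.4, 123.7,  -0.1]), 0.78), (array([563. ,   6.3,  45.7]), 0.54)]
lens_tube [(array([693.6, 201.9,   0.7]), 0.78)]
tape_roll [(array([384.7, -36.1,  -1.2]), 0.66)]
small_carton [(array([626.5, 317.9,  -4.1]), 0.84)]
linear_stage pts 613
[... 1455 characters left out ...]
10970535], [616.1456073515975, 143.22856614766326, 47.185074987983974]] 0.74
rect ((561.5244140625, 5.012603759765625), (274.4616394042969, 91.75076293945312), 84.23683166503906)
pin_holder pts 447 [[396.0940288144298, 247.86272986085737, -2.883267803147876], [430.22179567483175, 276.25884105671844, 26.941084200556816], [477.8665781212996, 410.9375071862744, 177.91182826398352]] 0.65
rect ((424.5903625488281, 315.30157470703125), (68.28711700439453, 204.32046508789062), 21.504497528076172)
lock_pin pts 3776 [[503.2265324798326, -123.33477813706861, -2.011888108034668], [554.7578524783353, 37.842613452282535, 43.67192534406439], [618.4791114547538, 143.23247150188328, 47.17921475812483]] 0.61
```

View pics/top.png

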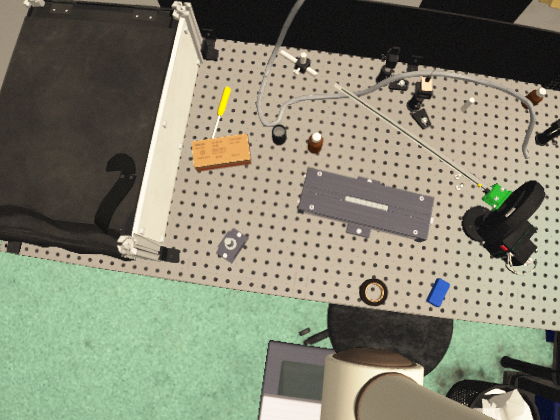

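View pics/side.png

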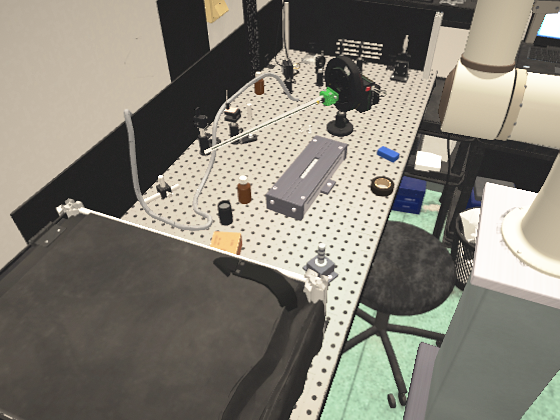

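The top view shows the stage at about (366,204) with its slot at (367,204), and the pin holder at (232,246). The carton is at (221,151), and a white frame rail with a clamp lies left of the holder at about (150,250). The side view shows the pin upright at (321,250), close to that frame's clamp at (316,288), so I need the heights around the holder.

```bash
cat > b.py <<'E'
from h import *
np.set_printoptions(precision=3,suppress=True)
s=read_state();print(s['tcp_rot'],R.from_quat(np.roll(s['tcp_rot'],-1)).as_matrix().tolist())
print(camera_model('wrist')['mount'])
for n in ['top','side']:
    im,D=snapshot(n);c,Rm,p=cam(n)
    P=cloud(c,Rm,p,D,np.ones(D.shape,bool))
    print(n)
    for x0 in range(320,640,40):
        row=[]
        for y0 in range(120,440,20):
            q=P[(P[:,0]>=x0)&(P[:,0]<x0+40)&(P[:,1]>=y0)&(P[:,1]<y0+20)]
            row.append(int(np.percentile(q[:,2],97)) if len(q)>3 else -99)
        print(x0,row)
    q=P[(np.hypot(P[:,0]-440,P[:,1]-266)<25)&(P[:,2]>60)&(P[:,2]<95)]; print('pin pts',len(q),q.mean(0) if len(q) else '',q[:,2].max() if len(q) else '')
    q=P[(P[:,2]>110)&(P[:,0]>250)&(P[:,0]<750)&(P[:,1]<300)]; print('tall',len(q),np.percentile(q,[0,50,100],axis=0) if len(q) else '')
E
python3 b.py
```

```text
[-0.     0.992  0.124 -0.   ] [[0.9692098908781029, 0.24623604005812028, -7.428919734373612e-07], [0.24623604005821137, -0.9692098908783638, 3.2350813957042655e-08], [-7.120523121881981e-07, -2.1428150659536886e-07, -0.9999999999997237]]
[[ 0.001 -0.967 -0.257 73.128]
 [ 1.     0.001  0.    -0.29 ]
 [-0.    -0.257  0.967 20.168]
 [ 0.     0.     0.     1.   ]]
top
320 [1, 2, 2, 2, 0, 1, 1, 1, 0, 2, 1, 1, 1, 1, 0, 1]
360 [2, 1, 2, 2, 2, 2, 2, 2, 2, 2, 2, 1, 6, 39, 177, 177]
400 [2, 2, 2, 2, 2, 1, 33, 80, 30, 2, 2, 1, 6, 39, 176, 179]
440 [2, 2, 3, 2, 2, 5, 60, 82, 30, 2, 2, 2, 2, 2, 168, 179]
480 [2, 2, 2, 1, 2, 2, 1, 2, 2, 2, 2, 3, 1, 2, 168, 191]
520 [47, 2, 2, 1, 1, 2, 2, 2, 2, 1, 2, 2, 2, 2, 168, 187]
560 [48, 2, 2, 1, 2, 2, 2, 2, 2, 1, 27, 36, 36, 1, 168, 179]
600 [47, 2, 2, 2, 2, 2, 36, 37, 38, 37, 37, 38, 38, 4, 169, 179]
pin pts 56 [441.884 264.117  78.314] 82.92570060648382
tall 10141 [[ 250.008 -318.789  110.064]
 [ 284.104   -8.049  340.178]
 [ 660.457   76.672  557.724]]
side
320 [0, 0, 0, 1, 0, 2, 0, 0, 0, 0, 0, 1, 0, 0, 0, 0]
360 [0, 0, 0, 1, 1, 1, 1, 0, 0, 1, 1, 1, 4, 6, 176, 178]
400 [0, 0, 1, 0, 1, 0, 31, 80, 30, 0, 1, 0, -99, -99, 177, 177]
440 [0, 0, 1, 1, 0, 0, 30, 81, 30, -99, -99, -99, -99, -99, 168, 178]
480 [0, 1, 0, 1, 1, 1, 1, 1, 1, -99, -99, -99, -99, -99, 169, 188]
520 [46, 43, 0, 1, 1, 1, 0, 0, 1, -99, -99, -99, -99, -99, 169, 186]
560 [46, 40, 1, 1, 1, 1, 1, 1, 0, -99, -99, -99, -99, -99, 169, 178]
600 [45, 1, 0, 1, 1, 1, 34, 36, 37, 37, -99, -99, -99, -99, 169, 178]
pin pts 79 [440.719 271.38   74.049] 84.21086419897836
tall 9801 [[ 250.021 -847.091  110.022]
 [ 436.927 -264.258  185.802]
 [ 749.922   81.704  473.499]]
```

The frame starts at about y=395 and is 178 mm high. The pin is at about (441,266), so there is clearance. I'm moving to a viewpoint above it by way of (360,-100).

Emit:
play_rows:
  motion: "325 -389 0 0 0 0 0;325 -389 0 0 0 0 0;325 -389 0 0 0 0 0;325 -389 0 0 0 0 0;325 -389 0 0 0 0 0;325 -389 0 0 0 0 0;325 -389 0 0 0 0 0;325 -389 0 0 0 0 0;325 -389 0 0 0 0 0;325 -389 0 0 0 0 0;492 -724 0 0 0 0 0;492 -724 0 0 0 0 0"

```text
time: 2.5
tcp_pos: [379.4, -6.7, 405.1]
tcp_rot: [0.0, 0.992, 0.124, 0.001]
wrist_force: [1.3, -0.4, -0.4]
width: 46.1
finger_force: 0.0
```

Emit:
play_rows:
  motion: "126 -250 0 0 0 0 0;126 -250 0 0 0 0 0;126 -250 0 0 0 0 0;126 -250 0 0 0 0 0;126 -250 0 0 0 0 0;126 -250 0 0 0 0 0;126 -250 0 0 0 0 0;126 -250 0 0 0 0 0;126 -250 0 0 0 0 0"

```text
time: 3.4
tcp_pos: [439.9, 263.7, 404.7]
tcp_rot: [0.0, 0.992, 0.124, -0.0]
wrist_force: [0.1, 0.2, -0.2]
width: 45.9
finger_force: 0.0
```

```bash
cat > w.py <<'E'
from h import *
import sys
np.set_printoptions(precision=2,suppress=True)
s=read_state();im,D=snapshot('wrist');c,Rm,p=cam('wrist',s)
print(s['tcp_pos'],s['tcp_rot'],s['wrist_force'],s['joints'])
for t in ['lock_pin','pin_holder']:
    print(t,[(np.array(r['location']),round(r['confidence'],2)) for r in landmark_of(t,'wrist')[:2]])
P=cloud(c,Rm,p,D,np.ones(D.shape,bool))
near=np.hypot(P[:,0]-441,P[:,1]-266)<50
q=P[near&(P[:,2]>74)&(P[:,2]<100)];print('top',len(q),q.mean(0),(q.max(0)+q.min(0))/2,q.max(0)-q.min(0))
q=P[near&(P[:,2]>24)&(P[:,2]<36)&(np.hypot(P[:,0]-441,P[:,1]-266)<35)];print(cv2.minAreaRect(q[:,:2].astype(np.float32)),q[:,2].mean())
save('w1.png',im)
E
python3 w.py
```

```text
[439.9  263.67 404.67] [ 0.    0.99  0.12 -0.  ] [ 0.09  0.17 -0.23] [ 0.3  -0.    1.77 -0.    1.38  1.63]
lock_pin [(array([441.1, 270.3,   7.5]), 0.89)]
pin_holder [(array([440.4, 266.6,   0.8]), 0.69)]
top 183 [441.46 266.86  81.08] [440.95 266.75  78.67] [13.28 13.31  9.2 ]
((440.6501159667969, 266.601806640625), (40.127960205078125, 40.2219352722168), 64.7961196899414) 30.36725731847352
```

View pics/w1.png

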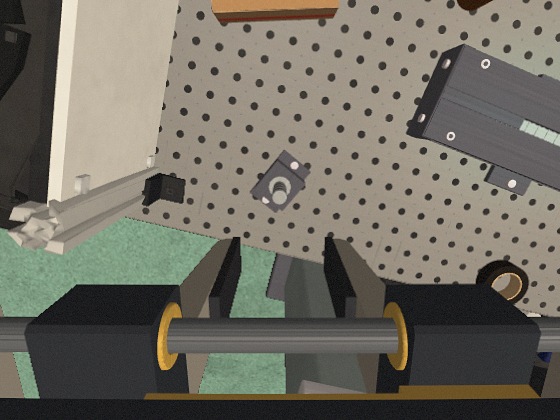

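The wrist view shows the pin at (280,186) in its holder, and the depth data puts its axis at (440.9,266.8). I'll centre on it, descend and grip.

Emit:
play_rows:
  motion: "1.7 -2.8 0 0 0 0 0;1.7 -2.8 50 0 0 0 0;1.7 -2.8 100 0 0 0 0;1.7 -2.8 140 0 0 0 0;1.7 -2.8 160 0 0 0 0;1.7 -2.8 169 0 0 0 0;1.7 -2.8 169 0 0 0 0;1.7 -2.8 169 0 0 0 -1;1.7 -2.8 169 0 0 0 -1;1.7 -2.8 169 0 0 0 -1;1.7 -2.8 169 0 0 0 -1;1.7 -2.8 169 0 0 0 -1"

```text
time: 4.75
tcp_pos: [441.3, 267.7, 236.4]
tcp_rot: [-0.0, 0.992, 0.124, 0.001]
wrist_force: [-0.2, -0.4, 1.8]
width: 13.0
finger_force: 30.0
```

```bash
python3 -c "
from h import *
print(read_state())"
```

```text
{'time': 4.75, 'joints': array([ 3.10964676e-01,  2.10057901e-01,  1.89834554e+00, -5.64697593e-05,
        1.03172485e+00,  1.63292286e+00]), 'joint_velocities': array([-0.0012423 ,  0.00070419, -0.00055066,  0.00196584,  0.00269537,
       -0.00134615]), 'joint_torque': array([ 1.01709128e-01, -3.42098200e+01, -2.61299461e+01,  5.08599810e-02,
       -1.72817339e-01,  5.96514838e-04]), 'tcp_pos': array([441.25262294, 267.74836056, 236.44501655]), 'tcp_rot': array([-1.11973673e-04,  9.92267864e-01,  1.24112648e-01,  7.23974867e-04]), 'wrist_force': array([-0.23672729, -0.433539  ,  1.78160485]), 'moment': array([-0.03780647,  0.02990411,  0.03217591]), 'finger_force': 29.99899685382843, 'width': 13.012013464496777}
```

Emit:
play_rows:
  motion: "0 0 -20 0 0 0 -1;0 0 -60 0 0 0 -1;0 0 -110 0 0 0 -1;0 0 -160 0 0 0 -1;12 274 -164 0 0 20 -1;12 274 -164 0 0 20 -1;12 274 -164 0 0 20 -1;12 274 -164 0 0 20 -1;12 274 -164 0 0 20 -1;12 274 -164 0 0 20 -1;12 274 -164 0 0 20 -1;12 274 -164 0 0 20 -1"

```text
time: 5.95
tcp_pos: [519.8, 5.0, 399.3]
tcp_rot: [-0.0, 0.999, -0.051, -0.001]
wrist_force: [-0.3, 0.6, -1.4]
width: 13.1
finger_force: 30.0
```

```bash
cat > w2.py <<'E'
from h import *
np.set_printoptions(precision=2,suppress=True)
s=read_state();im,D=snapshot('wrist');c,Rm,p=cam('wrist',s)
print(s['tcp_pos'],s['tcp_rot'],s['wrist_force'],s['width'])
for t in ['linear_stage','slot','lock_pin']:
    print(t,[(np.array(r['location']),round(r['confidence'],2)) for r in landmark_of(t,'wrist')[:2]])
P=cloud(c,Rm,p,D,np.ones(D.shape,bool))
st=(abs(P[:,2]-46)<5)&(abs(P[:,0]-560)<70)&(abs(P[:,1])<160)
q=P[st];print('cover',cv2.minAreaRect(q[:,:2].astype(np.float32)),np.median(q[:,2]))
np.savez('w2.npz',im=im,D=D,Rm=Rm,p=p)
save('w2.png',im)
E
python3 w2.py
```

```text
[519.84   4.97 399.27] [-0.    1.   -0.05 -0.  ] [-0.33  0.64 -1.36] 13.069984142067959
linear_stage [(array([561.1,   2.5,  -2.1]), 0.89)]
slot [(array([557.9,   1.8,  46.8]), 0.72)]
lock_pin [(array([519.2,   7. , 170.1]), 0.77)]
cover ((560.9486694335938, 3.683258056640625), (269.58984375, 91.77886199951172), 83.99970245361328) 45.799379671850176
```

View pics/w2.png

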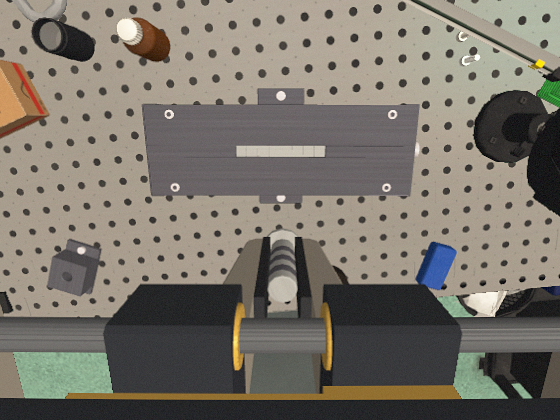

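The wrist view shows the held pin with its tip near (283,237). The slot spans columns 236–325 at row 151. Next I'll measure the slot line and the pin tip in the tool frame.

```bash
cat > m.py <<'E'
from h import *
np.set_printoptions(precision=2,suppress=True)
f=np.load('w2.npz');im,D,Rm,p=[f[k] for k in('im','D','Rm','p')];c=camera_model('wrist')
g=cv2.cvtColor(im,cv2.COLOR_RGB2GRAY)
m=np.zeros(g.shape,np.uint8);m[140:163,225:335]=g[140:163,225:335]>120
v,u=np.nonzero(m);print('slotpx',len(v),cv2.minAreaRect(np.stack([u,v],1).astype(np.float32)))
Q=np.array([onplane(c,Rm,p,a,b,40) for a,b in zip(u,v)])
th=np.radians(-6);ex=np.array([np.cos(th),np.sin(th)]);ey=np.array([-np.sin(th),np.cos(th)])
X=Q[:,:2]@ex;Y=Q[:,:2]@ey;print('x',np.percentile(X,[1,50,99]),'y',np.percentile(Y,[1,50,99]))
print('slot centre z40',ex*np.median(X)+ey*(np.percentile(Y,1)+np.percentile(Y,99))/2, cv2.minAreaRect(Q[:,:2].astype(np.float32)))
# pin in tool frame
s=read_state();T=R.from_quat(np.roll(s['tcp_rot'],-1)).as_matrix()
mm=np.zeros(g.shape,bool);mm[225:310,262:305]=1
P=(cloud(c,Rm,p,D,mm)-s['tcp_pos'])@T
P=P[(P[:,2]<232)&(abs(P[:,1])<16)]
for z in range(154,232,4):
    q=P[(P[:,2]>=z)&(P[:,2]<z+4)]
    if len(q)>3: print(z,len(q),'x max',np.percentile(q[:,0],95),'y',q[:,1].min(),q[:,1].max())
cv2.imwrite('pics/c.png',cv2.resize(im[130:320,200:360,::-1],None,fx=4,fy=3,interpolation=cv2.INTER_CUBIC))
E
python3 m.py
```

```text
slotpx 1018 ((280.5, 150.5), (11.0, 89.0), 90.0)
x [551.82 557.11 562.95] y [ 17.85  63.42 106.19]
slot centre z40 [560.55   3.44] ((560.9321899414062, 3.4136390686035156), (90.34883880615234, 11.0693941116333), 84.26119995117188)
154 764 x max 10.53380272932789 y -8.186254774377431 10.52054844327729
158 211 x max 10.879492325151702 y -8.491014768746899 10.800340264097931
162 147 x max 11.079278624065946 y -8.724710173269518 11.07655787103106
166 134 x max 11.074781445795013 y -8.936471917350442 11.304534518773135
170 189 x max 10.964789816362345 y -9.137311545655669 11.447066323317028
174 129 x max 11.04716214606645 y -9.411493784402197 11.762808028114593
178 116 x max 10.988136979419112 y -9.564577490805123 12.025817413696595
182 149 x max 10.967518434742612 y -9.835397035133282 12.381832642749497
186 132 x max 11.018646478949343 y -10.11319557601533 12.639631263277773
190 57 x max 10.66821663920068 y -8.003738828356552 11.031282632671072
194 57 x max 5.533482538926698 y -5.573129755901685 7.545045477876419
198 65 x max 8.286982464338308 y -5.74554097015066 7.660793447292167
202 282 x max 10.001692235523823 y -7.533014514830581 10.0918496490521
206 13 x max 10.525176644063878 y -8.290259904751306 8.367336843335343
```

View pics/c.png

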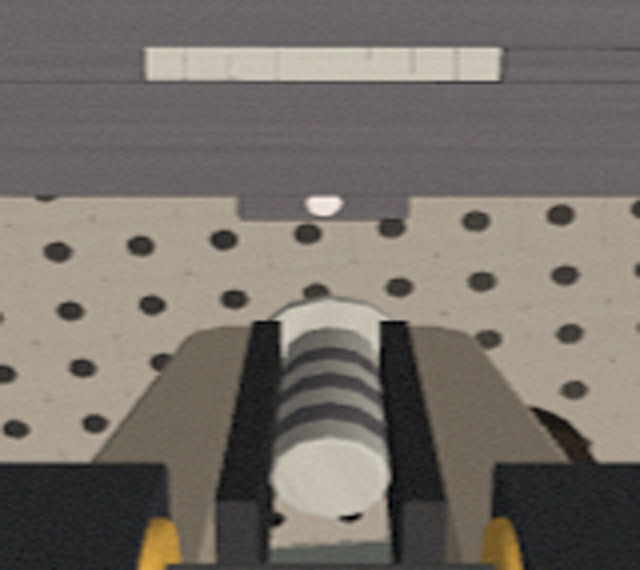

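```bash
cat >> m.py <<'E'
print('----')
for z in range(150,232,3):
    q=P[(P[:,2]>=z)&(P[:,2]<z+3)&(abs(P[:,1]-1.2)<2)]
    if len(q)>2: print(z,len(q),q[:,0].min(),np.median(q[:,0]),q[:,0].max())
K=P[(P[:,2]>145)&(P[:,2]<158)&(np.hypot(P[:,0],P[:,1]-1)<7.4)];print('end face',len(K),(K.min(0)+K.max(0))/2,K.mean(0),K.max(0)-K.min(0))
K=P[(P[:,2]>200)&(P[:,2]<207)];print('collar',K.min(0),K.max(0))
E
python3 m.py | sed -n '/----/,$p'
```

```text
----
153 231 -7.986724083295623 -0.8054663596248403 5.933182932836533
156 37 -8.489619712627468 5.067544189347966 6.105155454257729
159 28 4.6896986199225825 5.371222550433466 5.876230424215578
162 23 4.475195842580127 5.41093754857817 6.058500505912683
165 22 4.754725525980717 5.286687247059979 5.913471559331811
168 20 4.731076069297787 5.339265698929208 5.603198039246614
171 29 4.641729331130653 5.264048614833718 5.844209038595436
174 17 4.7891379597157675 5.368068322015716 5.751728290378502
177 14 4.942179277910725 5.391221299505553 5.945403686283986
180 18 4.747723697104196 5.174074964615135 6.08105346234353
183 13 4.661772431359159 5.392283891569072 5.689128198966438
186 18 4.8445174442575185 5.354570698171663 5.856697823494397
189 11 4.954334320452034 5.402588268534873 5.863858540126579
192 16 4.731804478909652 5.208772880689994 5.662711115920644
195 12 5.044373510537363 5.277646717077886 5.646925307037221
198 12 4.8712008062744845 5.19005532350684 5.829173607023129
201 70 4.738882236450903 7.361225444514989 10.595819096720149
204 10 9.846484973460544 10.235468911197792 10.555922514505522
end face 712 [ -0.54   0.94 152.52] [ -0.33   0.96 155.02] [13.28 13.4  10.96]
collar [ -0.82  -8.29 200.19] [ 10.6   10.09 206.98]
```

Both the pin's offset and the slot come from the same camera. The pin needs +42.4 mm along tool x. The slot centre is at tool y −3.8, so the −y search start is at tool y +33. I'll go above that start and stop with the tip about 10 mm over the cover.

Emit:
play_rows:
  motion: "42.4 33 0 0 0 0 -1;42.4 33 0 0 0 0 -1;42.4 33 50 0 0 0 -1;42.4 33 90 0 0 0 -1;42.4 33 110 0 0 0 -1;42.4 33 117 0 0 0 -1;42.4 33 117 0 0 0 -1;42.4 33 117 0 0 0 -1"

```text
time: 6.95
tcp_pos: [559.6, -31.8, 284.5]
tcp_rot: [0.0, 0.999, -0.05, 0.001]
wrist_force: [0.0, 0.3, -1.8]
width: 12.9
finger_force: 30.0
```

```bash
cat > z.py <<'E'
from h import *
np.set_printoptions(precision=2,suppress=True)
s=read_state();print(s['tcp_pos'],s['wrist_force'],s['moment'])
for n in ['side','top','wrist']:
    im,D=snapshot(n);c,Rm,p=cam(n,s)
    print(n,[(np.array(r['location']),round(r['confidence'],2)) for r in landmark_of('lock_pin',n)[:2]],[(np.array(r['location']),round(r['confidence'],2)) for r in landmark_of('slot',n)[:2]])
    if n=='wrist': cv2.imwrite('pics/z_w.png',cv2.resize(im[140:320,200:360,::-1],None,fx=4,fy=3.3,interpolation=cv2.INTER_CUBIC))
E
python3 z.py
```

```text
[559.61 -31.83 284.52] [ 0.05  0.29 -1.75] [ 0.05 -0.02 -0.04]
side [(array([560.3, -33.1,  56. ]), 0.44)] [(array([557.9,   3. ,  46.9]), 0.72)]
top [] [(array([560.4,   6.5,  47.2]), 0.88), (array([438.3, 265.2,   0.7]), 0.68)]
wrist [(array([556.7, -31.9,  54.7]), 0.71)] [(array([558.7,   1.5,  48.3]), 0.64)]
```

View pics/z_w.png

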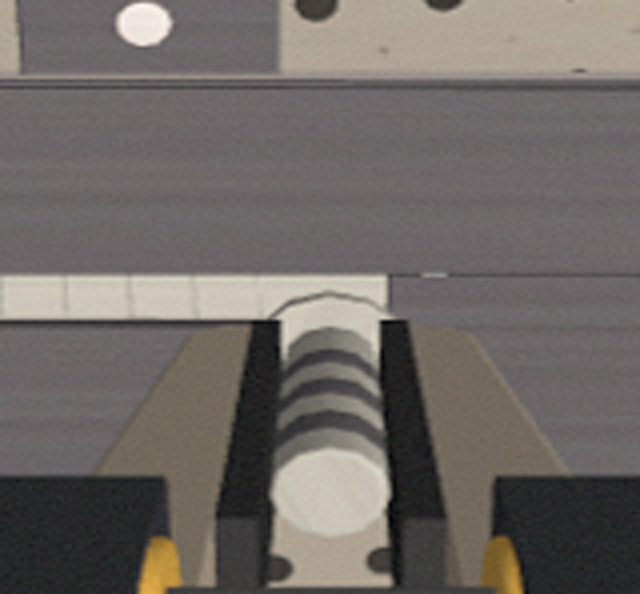

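The wrist crop shows the slot's −y end at crop column 388 and the pin at 330, which puts the pin at about stage y −34.6. It lines up with the slot, so I'll lower it slowly and watch the force.

Emit:
play_rows:
  motion: "0 0 4 0 0 0 -1;0 0 8 0 0 0 -1;0 0 11 0 0 0 -1;0 0 12 0 0 0 -1;0 0 13 0 0 0 -1;0 0 14 0 0 0 -1;0 0 15 0 0 0 -1;0 0 15 0 0 0 -1"

```text
time: 8.2
tcp_pos: [558.9, -32.0, 267.6]
tcp_rot: [-0.0, 0.999, -0.05, -0.0]
wrist_force: [0.3, 0.4, -0.4]
width: 13.0
finger_force: 30.0
```

Emit:
play_rows:
  motion: "0 0 0.5 0 0 0 -1;0 0 1 0 0 0 -1;0 0 1.5 0 0 0 -1;0 0 1.5 0 0 0 -1;0 0 1.5 0 0 0 -1"

```text
time: 8.7
tcp_pos: [559.0, -32.1, 266.4]
tcp_rot: [0.0, 0.999, -0.05, 0.0]
wrist_force: [-1.5, 0.3, 0.3]
width: 13.1
finger_force: 30.0
```

```bash
cat > s.py <<'E'
from h import *
np.set_printoptions(precision=2,suppress=True)
s=read_state();print(s['tcp_pos'],s['wrist_force'],s['moment'],s['width'],s['finger_force'])
E
python3 s.py
```

```text
[558.98 -32.06 266.41] [-1.5   0.29  0.28] [0.03 0.08 0.05] 13.056908963266562 29.996404945850372
```

Emit:
play_rows:
  motion: "0 0 0.5 0 0 0 -1;0 0 1 0 0 0 -1;0 0 1 0 0 0 -1;0 0 1 0 0 0 -1"

```text
time: 9.1
tcp_pos: [559.2, -32.1, 266.2]
tcp_rot: [0.0, 0.999, -0.05, 0.0]
wrist_force: [-1.3, 0.8, 5.7]
width: 13.2
finger_force: 30.0
```

```bash
python3 s.py
```

```text
[559.17 -32.09 266.18] [-1.26  0.84  5.74] [0.12 0.45 0.01] 13.176066796037063 30.00001162290573
```

The pin is on the hard band, with about 7 N of contact and a stiffness of about 7 N/mm. I'll slide it along tool −y in 5–6 mm steps and watch Fz.

Emit:
play_rows:
  motion: "0 -1.5 -0.2 0 0 0 -1;0 -3 -0.2 0 0 0 -1;0 -4.5 -0.2 0 0 0 -1;0 -6 -0.2 0 0 0 -1;0 -6 -0.2 0 0 0 -1;0 -6 -0.2 0 0 0 -1"

```text
time: 9.7
tcp_pos: [560.0, -26.6, 266.2]
tcp_rot: [0.001, 0.999, -0.05, 0.001]
wrist_force: [-0.9, -3.6, 5.3]
width: 13.4
finger_force: 30.0
```

```bash
python3 s.py
```

```text
[559.96 -26.59 266.21] [-0.89 -3.58  5.26] [-0.9   0.28  0.04] 13.437866690619154 30.010957717895508
```

Emit:
play_rows:
  motion: "0 -1.5 -0.2 0 0 0 -1;0 -3 -0.2 0 0 0 -1;0 -4.5 -0.2 0 0 0 -1;0 -6 -0.2 0 0 0 -1;0 -6 -0.2 0 0 0 -1"

```text
time: 10.2
tcp_pos: [560.5, -20.2, 266.2]
tcp_rot: [0.0, 0.999, -0.05, 0.001]
wrist_force: [-0.7, -3.9, 6.3]
width: 13.6
finger_force: 30.0
```

Emit:
play_rows:
  motion: "0 -1.5 -0.2 0 0 0 -1;0 -3 -0.2 0 0 0 -1;0 -4.5 -0.2 0 0 0 -1;0 -6 -0.2 0 0 0 -1;0 -6 -0.2 0 0 0 -1"

```text
time: 10.7
tcp_pos: [561.0, -14.0, 266.2]
tcp_rot: [0.0, 0.999, -0.05, 0.001]
wrist_force: [0.4, -2.7, 5.3]
width: 13.6
finger_force: 30.0
```

Emit:
play_rows:
  motion: "0 -1.5 -0.1 0 0 0 -1;0 -3 -0.1 0 0 0 -1;0 -4.5 -0.1 0 0 0 -1;0 -6 -0.1 0 0 0 -1;0 -6 -0.1 0 0 0 -1"

```text
time: 11.2
tcp_pos: [561.5, -7.9, 266.2]
tcp_rot: [0.0, 0.999, -0.05, 0.0]
wrist_force: [0.2, -3.6, 4.9]
width: 13.5
finger_force: 30.0
```

Emit:
play_rows:
  motion: "0 -1.5 0 0 0 0 -1;0 -3 0 0 0 0 -1;0 -4.5 0 0 0 0 -1;0 -6 0 0 0 0 -1;0 -6 0 0 0 0 -1"

```text
time: 11.7
tcp_pos: [562.1, -2.0, 266.2]
tcp_rot: [0.0, 0.999, -0.05, 0.0]
wrist_force: [-0.3, -4.2, 5.3]
width: 13.3
finger_force: 30.0
```

Emit:
play_rows:
  motion: "0 -1.5 0 0 0 0 -1;0 -3 0 0 0 0 -1;0 -4.5 0 0 0 0 -1;0 -6 0 0 0 0 -1;0 -6 0 0 0 0 -1"

```text
time: 12.2
tcp_pos: [562.7, 4.0, 266.2]
tcp_rot: [0.0, 0.999, -0.05, 0.0]
wrist_force: [-0.6, -2.9, 5.2]
width: 13.4
finger_force: 30.0
```

Emit:
play_rows:
  motion: "0 -1.5 0 0 0 0 -1;0 -3 0 0 0 0 -1;0 -4.5 0 0 0 0 -1;0 -6 0 0 0 0 -1;0 -6 0 0 0 0 -1"

```text
time: 12.7
tcp_pos: [563.3, 10.0, 266.2]
tcp_rot: [0.0, 0.999, -0.05, 0.0]
wrist_force: [-0.9, -3.1, 6.0]
width: 13.4
finger_force: 30.0
```

Emit:
play_rows:
  motion: "0 -1.5 0 0 0 0 -1;0 -3 0 0 0 0 -1;0 -4.5 0 0 0 0 -1;0 -6 0 0 0 0 -1;0 -6 0 0 0 0 -1"

```text
time: 13.2
tcp_pos: [563.9, 15.9, 266.2]
tcp_rot: [0.0, 0.999, -0.05, 0.0]
wrist_force: [-0.3, -3.7, 6.8]
width: 13.4
finger_force: 30.0
```

Emit:
play_rows:
  motion: "0 -1.5 -0.1 0 0 0 -1;0 -3 -0.1 0 0 0 -1;0 -4.5 -0.1 0 0 0 -1;0 -6 -0.1 0 0 0 -1;0 -6 -0.1 0 0 0 -1"

```text
time: 13.7
tcp_pos: [564.4, 21.9, 266.2]
tcp_rot: [-0.0, 0.999, -0.05, 0.0]
wrist_force: [0.2, -3.8, 4.6]
width: 13.2
finger_force: 30.0
```

Emit:
play_rows:
  motion: "0 -1.5 0 0 0 0 -1;0 -3 0 0 0 0 -1;0 -4.5 0 0 0 0 -1;0 -6 0 0 0 0 -1;0 -6 0 0 0 0 -1"

```text
time: 14.2
tcp_pos: [564.6, 28.4, 265.4]
tcp_rot: [-0.001, 0.999, -0.05, -0.0]
wrist_force: [0.8, 0.7, -0.0]
width: 13.3
finger_force: 30.0
```

Fz fell to about zero, z dropped 0.8 mm and the drag vanished, so the shutter has opened. Now I'll push down gently in stages.

Emit:
play_rows:
  motion: "0 0 0.7 0 0 0 -1;0 0 1.4 0 0 0 -1;0 0 2 0 0 0 -1;0 0 2 0 0 0 -1"

```text
time: 14.6
tcp_pos: [564.7, 28.3, 263.9]
tcp_rot: [-0.001, 0.999, -0.05, -0.0]
wrist_force: [-1.5, 4.2, 3.6]
width: 13.4
finger_force: 30.0
```

```bash
python3 s.py
```

```text
[564.7   28.29 263.9 ] [-1.49  4.22  3.61] [ 1.03  0.24 -0.01] 13.427609489985063 30.011932253837585
```

The −y edge pushes the tip towards +y (Fy +4.2), so I need to move further that way.

Emit:
play_rows:
  motion: "0 -0.8 0 0 0 0 -1;0 -1.5 0 0 0 0 -1;0 -1.5 0.6 0 0 0 -1;0 -1.5 1.2 0 0 0 -1;0 -1.5 1.2 0 0 0 -1"

```text
time: 15.1
tcp_pos: [565.1, 29.2, 262.9]
tcp_rot: [-0.0, 0.999, -0.05, 0.0]
wrist_force: [-0.7, 3.4, 4.6]
width: 13.1
finger_force: 30.0
```

```bash
python3 s.py
```

```text
[565.14  29.22 262.89] [-0.74  3.43  4.6 ] [ 0.83  0.21 -0.05] 13.118879934474334 30.004767179489136
```

Emit:
play_rows:
  motion: "0 -0.8 0 0 0 0 -1;0 -1.5 0 0 0 0 -1;0 -1.5 0.7 0 0 0 -1;0 -1.5 1.4 0 0 0 -1;0 -1.5 1.4 0 0 0 -1"

```text
time: 15.6
tcp_pos: [565.1, 30.5, 261.0]
tcp_rot: [0.0, 0.999, -0.05, -0.0]
wrist_force: [1.6, 1.4, -2.2]
width: 13.6
finger_force: 30.0
```

```bash
python3 s.py
```

```text
[565.13  30.53 260.98] [ 1.59  1.4  -2.24] [ 0.24 -0.06 -0.01] 13.635081207176446 29.997677206993103
```

The pin now moves freely. I'll continue down with a slight further +y shift.

Emit:
play_rows:
  motion: "0 -0.5 0.8 0 0 0 -1;0 -0.5 1.6 0 0 0 -1;0 -0.5 2.4 0 0 0 -1;0 -0.5 3.2 0 0 0 -1;0 -0.5 4 0 0 0 -1;0 -0.5 4 0 0 0 -1"

```text
time: 16.2
tcp_pos: [565.2, 31.1, 257.2]
tcp_rot: [0.0, 0.999, -0.05, -0.0]
wrist_force: [0.0, -0.5, -2.0]
width: 13.2
finger_force: 30.0
```

```bash
python3 s.py
```

```text
[565.18  31.12 257.22] [ 0.   -0.5  -2.05] [0.01 0.01 0.  ] 13.202799980686976 29.99618947505951
```

Emit:
play_rows:
  motion: "0 0 0.8 0 0 0 -1;0 0 1.6 0 0 0 -1;0 0 2.4 0 0 0 -1;0 0 3.2 0 0 0 -1;0 0 4 0 0 0 -1;0 0 4.6 0 0 0 -1;0 0 4.6 0 0 0 -1"

```text
time: 16.9
tcp_pos: [565.3, 31.1, 252.7]
tcp_rot: [0.0, 0.999, -0.05, -0.0]
wrist_force: [0.3, -0.0, -0.4]
width: 13.6
finger_force: 30.0
```

```bash
python3 s.py
```

```text
[565.26  31.13 252.74] [ 0.32 -0.03 -0.39] [-0.02  0.02  0.03] 13.612211064711675 29.996213614940643
```

Emit:
play_rows:
  motion: "0 0 0.5 0 0 0 -1;0 0 1 0 0 0 -1;0 0 1.3 0 0 0 -1;0 0 1.3 0 0 0 -1"

```text
time: 17.3
tcp_pos: [565.4, 31.2, 252.4]
tcp_rot: [0.0, 0.999, -0.05, -0.0]
wrist_force: [-2.6, -0.2, 5.7]
width: 13.5
finger_force: 30.0
```

```bash
python3 s.py
```

```text
[565.39  31.16 252.4 ] [-2.63 -0.17  5.71] [ 0.12  0.61 -0.02] 13.495622860679028 29.999990165233612
```

The collar is seated, with TCP z 13.8 mm below the band level and Fz rising firmly. I'll release and retreat upward.

Emit:
play_rows:
  motion: "0 0 0.8 0 0 0 -1;0 0 0.8 0 0 0 -0.4;0 0 0.8 0 0 0 -0.4;0 0 0 0 0 0 -0.2;0 0 0 0 0 0 0;0 0 -10 0 0 0 0;0 0 -40 0 0 0 0;0 0 -90 0 0 0 0;0 0 -130 0 0 0 0;-40 0 -150 0 0 0 0;-40 0 -150 0 0 0 0;-40 0 -150 0 0 0 0"

```text
time: 18.5
tcp_pos: [525.3, 35.2, 402.4]
tcp_rot: [0.0, 0.999, -0.05, 0.001]
wrist_force: [1.0, -0.8, 0.2]
width: 46.2
finger_force: 0.0
```

```bash
cat > e.py <<'E'
from h import *
np.set_printoptions(precision=2,suppress=True)
s=read_state();im,D=snapshot('wrist');c,Rm,p=cam('wrist',s);print(s['tcp_pos'],s['wrist_force'])
P=cloud(c,Rm,p,D,np.ones(D.shape,bool));r=np.hypot(P[:,0]-564.5,P[:,1]-31)
for a,b in((48,54),(60,85),(88,105)):
    q=P[(r<16)&(P[:,2]>a)&(P[:,2]<b)]; print(a,len(q),q.min(0),q.max(0),np.median(q[:,2]))
save('e.png',im)
E
python3 e.py
```

```text
[525.26  35.23 402.38] [ 1.02 -0.83  0.18]
48 200 [555.54  19.95  48.01] [578.46  43.09  52.9 ] 49.85064036632943
60 35 [564.43  24.5   61.67] [571.    38.22  84.09] 74.23626765135373
88 214 [557.08  24.79  89.67] [570.75  38.09  99.68] 97.70609720173869
```

View pics/e.png

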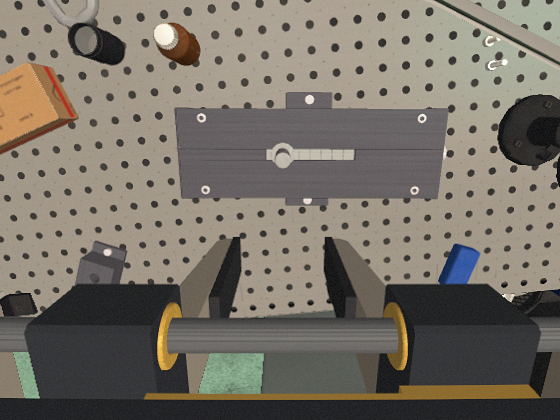

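The wrist view shows the pin standing in the slot at about (283,156). Its collar top is at z≈49.9 and the handle top at z≈97.7, where fully home would give 50 and 98. It is released and upright, and the gripper is clear.

```bash
python3 -c "
from bench import *
print(hand_in())"
```

```text
the job is handed in; nothing more can be done
None
```

The lock pin is fully home in the hidden socket, upright and released with its collar flat on the cover; highest wrist-force reading about 8 N, bystanders not touched, handed in at about 18.6 s (the hand-in returned no verdict).

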